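# Expose a photochromic sample lens

### The arm

A 6-joint arm with a two-finger parallel gripper is mounted at the origin on a cart in front of the work surface, level with it; the furniture and walls round the work are solid. World frame = base frame: x ahead of the robot, y to its left, z up, the work surface at z = 0. Lengths are in mm, angles in rad, forces in N, time in s.
With the tool pointing down it reaches from about 275 to 825 mm from the base axis. Payload 4.9 kg.
Tool frame: the origin (TCP) lies at the very end of the fingers, on their centre line; the grasp point (between the pads) lies 19 mm behind it; z points along the fingers, y is the line along which they close (so a half turn about z gives the same grasp; the last joint's range is limited). The gripper opens to 85 mm and grips with 20 to 120 N. Pads are 22 mm wide; open, the fingers measure 114 mm over their backs; the gripper's body (76 mm by 85 mm) begins 54 mm behind the grasp point. The pads swing forward as they close: fully open they stand 13 mm farther back than shut.
Start: joints at [-1.27, 0.326, -0.193, 1.052, 0, 1.437], TCP at [231.69, -498.837, 231.281] pointing down, gripper open.
Joint ranges: [-2.65, 2.65], [-0.97, 1.79], [-1.3, 1.35], [-1.93, 2.1], [-1.47, 1.37], [-3.14, 3.14]. Speed limits (rad/s): [2.57, 2.57, 3.14, 3.14, 3.14, 3.14].

### API

Orientations are given as [roll, pitch, yaw] about the fixed x, y, z axes, in that order (R = Rz(yaw) Ry(pitch) Rx(roll)).
In Python, from bench import bot, solve_ik, imaging gives the robot as it stands. Calls block until the motion is done:
- bot.move_ptp(position, orientation): joint-space move of the TCP to a pose.
- bot.movel(position, rot=None, max_speed=150, threshold=None): straight line of the TCP; rot=None keeps the orientation; max_speed is the mean speed in mm/s. With threshold (N) it stops when the force on the tool has changed by that much, and returns True; else False.
- bot.move_j(angles): joint-space move.
- bot.grip(opening, effort=None): opening from 0.0 (shut) to 1.0 (fully open); effort is the grip in N (None keeps the last); returns when the fingers have stopped.
- bot.dwell(seconds).
- solve_ik(position, orientation): joint angles nearest the present ones, or None.
- bot.get_state(): the state.
- imaging.capture(name): name is "scene" or "top" or "wrist"; returns the picture (384x512x3 uint8, blue, green, red); there is no depth.
- imaging.camera_model(name): a dict with "K" (3x3 intrinsics, pixels), "position" and "rotation" of the camera in the world. Camera axes: x right, y up, looking along -z (the intrinsics and any distortion apply to the point x, -y, -z); pixel columns grow to the right and rows downward; lengths in mm; the calibration is good to about 2 mm. A picture is of the moment at which its call begins: read the wrist's pose just before it. camera_model takes no time and is no camera call; for the wrist camera it gives the pose at the moment of the call.
A pose or a line that the arm cannot do raises bot.IKError and nothing moves.
- bot.sign_off(): hands the job in; it is judged then, once.
The state is a dict: "t": time; "qpos": joint angles; "joint_velocities": joint speeds; "effort": joint torques, N m; "tcp_pos": TCP position; "orientation": TCP orientation; "contact_force": force on the tool from outside, world axes, zero at the start; "wrist_torque": the same for the moment, N m; "opening": opening from 0.0 (shut) to 1.0 (fully open); "gripper_force": force on a finger pad.
Only numpy, scipy, OpenCV 4.12 (cv2) and the standard library are available. Lean on these libraries where they do the work, as an engineer would, in place of code of your own. Each camera call takes 0.05 s, during which the arm holds its last target. There are 200 camera calls.

### The job

The lamp of the little exposure unit was left burning: flip its red toggle over to off before anything goes under the lamp. Then let the paddle with the brown lens slide down the unit's chute, round nose first and tab up, until it rests at the stop with the lens under the lamp hood, and flip the red toggle back on. Leave the fan toggle on, and leave the paddle with the green lens where it lies.

Things in the scene. Friction and masses are not known exactly. Their poses are not given: they have to be found in the camera images.
- exposure_unit: White wedge-shaped exposure unit, fixed, 153 mm deep (x), 160 mm wide (y), 116 mm high at the back; its deck slopes down to a low front edge (-x, towards the robot). Origin: middle of its underside, on the worktop. The deck carries the chute at the left and a black switch panel at the right with two bat toggles side by side.
- chute: Slippery steel chute on the deck; a paddle let go on it slides down by itself. Origin: on its floor, in the middle, at the stop at its low end. x runs up the slope (0.55 rad above level), y across to the left, z square out of the floor. Floor to x = 146 mm; stop 12 mm high. Side rails 9 mm high, inner faces at y = -22 and 22 mm, straight to x = 105 mm, flaring to +-34 mm at the top.
- hood (a point): Middle of the top of the grey lamp hood that bridges the chute's low end: it covers chute x = 0 to 34 mm, y = -33 to 33 mm, with its top 49 mm and its underside 17 mm above the chute floor. Axes as the chute's.
- bay (a point): Point on the chute's floor, in the middle, 33 mm up the slope from the stop: a paddle's origin is here when its nose rests at the stop. Axes as the chute's.
- lamp_switch (a joint): Lamp toggle, red bat, nearer the chute. +0.35 rad = on (leans up the slope, away from the robot, to the white bar mark); -0.35 = off (leans down the slope, to the white ring mark); 0 = square to the panel. Over-centre spring: about 3 N near the tip to leave either end, less towards the middle; past the middle it snaps over by itself.
- lamp_switch_pivot (a point): Pivot of the lamp toggle: chute x = 78, y = -58 mm, 5 mm above the switch panel, which lies in the slope 1 mm below the plane of the chute floor. Turns about chute y; axes as the chute's. The bat is 28 mm long from here, 5 mm thick at the foot, 9 mm near its round tip, which travels 19 mm. Bushing: radius 5 mm, up to 7 mm above the panel.
- lamp_switch_tip (a point): Tip of the lamp toggle's red bat, 28 mm from its pivot.
- fan_switch (a joint): Fan toggle: bare steel bat of the same size and action, 40 mm right of the lamp toggle (chute y = -98 mm). +0.35 rad = on (leans up the slope), -0.35 = off. It starts on.
- paddle_brown: Grey lens paddle, brown lens, orange tab; 66 x 40 x 36 mm, 50 g, lying flat. Origin: middle of its underside, z up. Round nose at x = -33 mm, tail at x = 33 mm. Plate 6 mm thick; lens centred at x = -13 mm, top at z = 12 mm. Upright tab, the place to hold it: x = 6 to 28, y = -4 to 4, z = 6 to 36 mm; it does not pass under the hood, so only nose first goes all the way.
- paddle_green: The same paddle with a green lens and a blue tab, lying flat on the worktop; not wanted now. Origin and axes as the brown one's. Between the paddles and the exposure unit, farther back than x = 0.48 m, stands a lens edger 130 mm high, and right of the paddles a lensmeter 380 mm high: carry the paddle over or in front of the edger.

How it is judged:
By the outcome, as a careful person would: the job done as asked, in the order asked, and still so for the second after the job is handed in, with the robot touching nothing.
It also fails if it takes over 56 s, if anything falls off the work surface, if the arm or the gripper's body presses on something with over 40 N, if the wrist force passes 120 N, or if a joint passes its speed limit or range.

## Working session

There is one attempt and no reset: what is moved stays moved. The work goes in short steps, each a Python script; the robot and the scene stay as the last script left them, time stands still between calls to the robot, and variables do not carry over. Pictures are saved under pics/ and viewed, at most 10 in all, crops included, and the job is handed in when it is done.

```bash
ls; mkdir -p pics
python3 - <<'E'
from bench import bot, imaging
import cv2,numpy as np
a=imaging.capture("scene");b=imaging.capture("top")
cv2.imwrite("pics/scene0.png",a);cv2.imwrite("pics/top0.png",b)
for n in("scene","top","wrist"):
    print(n,imaging.camera_model(n))
print(bot.get_state())
E
```

```text
pics
scene {'K': array([[461.24917813,   0.        , 253.2737547 ],
       [  0.        , 461.24917813, 186.57360831],
       [  0.        ,   0.        ,   1.        ]]), 'position': array([-486.47831181,  728.4328942 ,  732.68252856]), 'rotation': array([ 1.04182877, -0.00326432, -2.19050019])}
top {'K': array([[471.28501268,   0.        , 250.95627895],
       [  0.        , 471.28501268, 184.53769172],
       [  0.        ,   0.        ,   1.        ]]), 'position': array([ 403.79649231,   64.96886714, 1180.83879727]), 'rotation': array([ 0.03300217, -0.0094084 , -1.58567598])}
wrist {'K': array([[271.94171819,   0.        , 254.05925903],
       [  0.        , 271.94171819, 192.72910204],
       [  0.        ,   0.        ,   1.        ]]), 'position': array([ 291.89333469, -470.21788948,  372.45350094]), 'rotation': array([-0.26839403,  0.00129582, -1.13696022])}
{'t': 0.1, 'qpos': array([-1.27020809e+00,  3.26874028e-01, -1.93489945e-01,  1.05201879e+00,
        1.57738936e-05,  1.43662894e+00]), 'joint_velocities': array([ 5.11615374e-04, -1.20803782e-03,  3.05966281e-03, -1.09136421e-03,
       -1.20592982e-03, -9.48876304e-06]), 'effort': array([ 1.58726583e-03, -4.44238722e+01,  2.63038856e+01,  7.86749617e-03,
        1.00707248e-05,  3.46590809e-06]), 'tcp_pos': array([ 231.52600105, -498.30824818,  230.57552814]), 'orientation': array([-3.14002259e+00, -2.27841466e-04,  4.34755434e-01]), 'contact_force': array([-0.37440287, -0.53022859,  0.16447839]), 'wrist_torque': array([0.04099772, 0.02039019, 0.01392439]), 'gripper_force': 0.0, 'opening': 0.9957424792322497}
```

View pics/scene0.png

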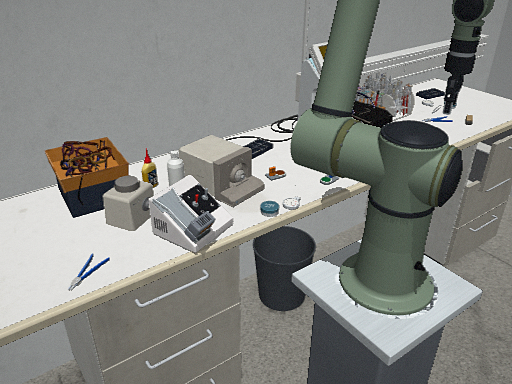

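View pics/top0.png

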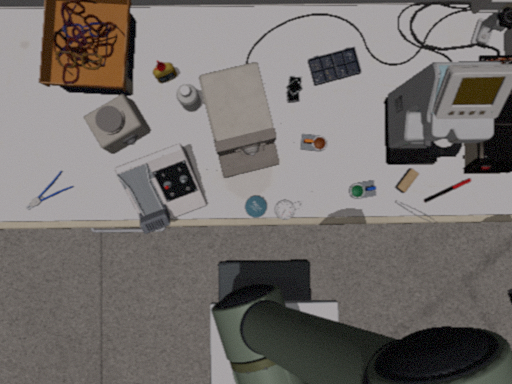

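The top view shows the unit at about (160,185), the brown paddle (orange tab) at (313,142), and the green paddle at (360,190). The edger is at (240,120). Next I'll enlarge the unit and write the helpers.

```bash
cat > h.py <<'E'
import numpy as np, cv2
from scipy.spatial.transform import Rotation as Rn
from bench import bot, solve_ik, imaging
def cam(n):
    m=imaging.camera_model(n); return m["K"],np.array(m["position"]),Rn.from_euler("xyz",m["rotation"]).as_matrix()
def ray(c,u,v):
    K,p,R=c; d=np.linalg.inv(K)@[u,v,1.]; d=R@(d*[1,-1,-1]); return p,d/np.linalg.norm(d)
def onz(c,uv,z):
    p,d=ray(c,*uv); return p+d*(z-p[2])/d[2]
def proj(c,P):
    K,p,R=c; q=(np.atleast_2d(P)-p)@R*[1,-1,-1]; q=q@K.T; return q[:,:2]/q[:,2:]
def meet(c1,uv1,c2,uv2):
    p,d=ray(c1,*uv1);q,e=ray(c2,*uv2)
    s=np.linalg.lstsq(np.c_[d,-e],q-p,rcond=None)[0]
    a,b=p+d*s[0],q+e*s[1]; return (a+b)/2,np.linalg.norm(a-b)
def blobs(im,lo,hi,box=None,amin=4):
    h=cv2.cvtColor(im,cv2.COLOR_BGR2HSV)
    m=cv2.inRange(h,np.array(lo),np.array(hi)) if lo[0]<=hi[0] else cv2.inRange(h,np.array(lo),np.array((180,)+tuple(hi[1:])))|cv2.inRange(h,np.array((0,)+tuple(lo[1:])),np.array(hi))
    if box is not None:
        z=np.zeros_like(m);x0,y0,x1,y1=box;z[y0:y1,x0:x1]=1;m=m*z
    n,l,s,c=cv2.connectedComponentsWithStats(m)
    return sorted([(int(s[i,4]),c[i].round(1),s[i,:4].tolist()) for i in range(1,n) if s[i,4]>=amin],key=lambda t:-t[0]),m
E
python3 - <<'E'
from h import *
b=cv2.imread("pics/top0.png");a=cv2.imread("pics/scene0.png")
ct=cam("top");cs=cam("scene")
c1=cv2.resize(b[135:240,105:215],None,fx=3.6,fy=4*.9,interpolation=cv2.INTER_CUBIC)
c2=cv2.resize(a[165:255,145:240],None,fx=4,fy=4,interpolation=cv2.INTER_CUBIC)
o=np.zeros((max(c1.shape[0],c2.shape[0]),c1.shape[1]+c2.shape[1],3),np.uint8)
o[:c1.shape[0],:c1.shape[1]]=c1;o[:c2.shape[0],c1.shape[1]:]=c2
print(o.shape,c1.shape);cv2.imwrite("pics/crop0.png",o)
print("red top",blobs(b,(172,120,70),(8,255,255),(150,150,215,215))[0][:4])
print("red scene",blobs(a,(172,120,70),(8,255,255),(170,170,230,230))[0][:4])
print("or top",blobs(b,(5,130,120),(20,255,255),(290,120,340,165))[0][:4])
print("or scene",blobs(a,(5,130,120),(20,255,255),(255,155,300,190))[0][:4])
g=cv2.cvtColor(b,cv2.COLOR_BGR2GRAY)[125:160,292:335]
_,m=cv2.threshold(g,190,255,cv2.THRESH_BINARY_INV);n,l,s,c=cv2.connectedComponentsWithStats(m);print(s[1:],c[1:]+[292,125])
E
```

```text
(378, 776, 3) (378, 396, 3)
red top [(14, array([166.3, 187.1]), [164, 186, 5, 4])]
red scene [(24, array([196.2, 197.3]), [195, 194, 4, 9])]
or top [(23, array([308.4, 140.1]), [305, 139, 9, 3])]
or scene [(30, array([271.4, 171.3]), [269, 167, 7, 9])]
[[   0    0   43   35 1505]] [[313. 142.]]
```

View pics/crop0.png

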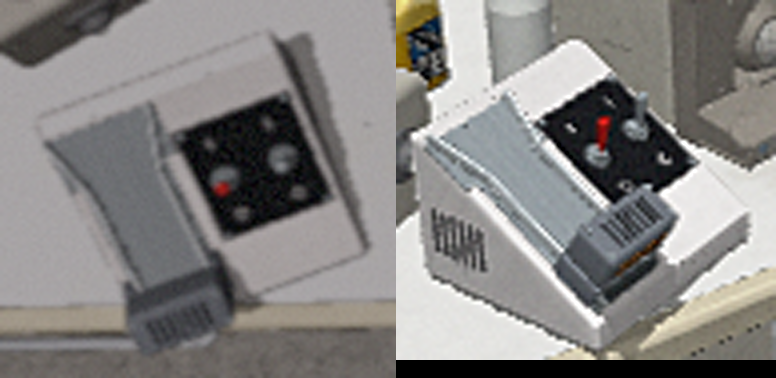

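Crop: the red bat leans up-slope (on), with its tip at top (166,187) and scene (196,195). The steel fan bat is next to it. The unit is yawed about 0.37, and the hood is at the low front. Next: coarse frames from both views.

Run:
```python
from h import *
ct=cam("top");cs=cam("scene")
T=lambda u,v:(u/3.6+105,v/3.6+135); S=lambda u,v:((u-396)/4+145,v/4+165)
for n,t,s in [("redtip",(166.3,187.1),(196.5,195.5)),("pTR/top",T(290,92),S(608,80)),("pTL",T(182,136),S(540,123)),("pBR",T(332,198),S(697,165)),
  ("unit back R",T(268,32),S(572,40)),("back L",T(38,122),S(424,135)),("tab",(308.4,140.1),(271.4,171.3))]:
    P,e=meet(ct,t,cs,s); print(n,P.round(1),round(e,1))
a,b=onz(ct,T(268,32),116),onz(ct,T(38,122),116);d=b-a;print(a.round(1),b.round(1),np.linalg.norm(d),"yaw",np.arctan2(-d[0],d[1]))
print("tab",onz(ct,(308.4,140.1),36),"green",onz(ct,(360,190),6))
b=cv2.imread("pics/top0.png")[128:158,295:335]; cv2.imwrite("pics/pad0.png",cv2.resize(b,None,fx=10,fy=10,interpolation=cv2.INTER_CUBIC))
```

```text
redtip [436.7 248.6 102.8] 1.9
pTR/top [499.  207.2  91. ] 5.9
pTL [470.9 275.4  94.2] 4.1
pBR [429.8 182.9  48.8] 0.1
unit back R [534.5 216.7 109.8] 2.1
back L [477.6 358.4 112. ] 5.0
tab [551.  -89.1  19.2] 3.4
[533.2 214.9 116. ] [478.6 359.5 116. ] 154.5332271487107 yaw 0.3613784648886087
tab [547.90690311 -88.1910087   36.        ] green [ 424.79085177 -218.91874709    6.        ]
```

View pics/pad0.png

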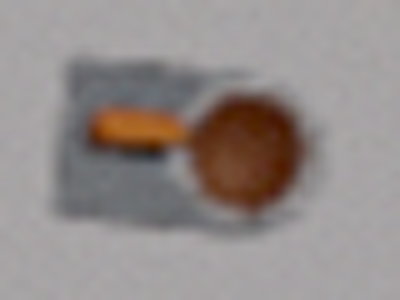

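The paddle's tail points to +y (left) and its nose to −y, so its yaw is about 1.45. I'll check IK for the candidate poses before the first move.

```bash
cat >> h.py <<'E'
def chute(o,yaw): # (R,o)
    return Rn.from_euler("xyz",[0,-0.55,yaw]).as_matrix(),np.array(o,float)
def tooleul(R): return Rn.from_matrix(R).as_euler("xyz")
RXP=np.diag([1.,-1,-1]); RXN=np.diag([-1.,1,-1]); Z90=Rn.from_euler("z",np.pi/2).as_matrix()
E
python3 - <<'E'
from h import *
R,_=chute([0,0,0],0.36)
o=np.array([436.7,248.6,102.8])-R@[86,-58,29]; print("chute origin",o.round(1))
print("hood top pred px",proj(cam("top"),[R@[x,y,49]+o for x,y in((0,33),(0,-33),(34,-33),(34,33))]).round(0).tolist())
def t(n,p,e): q=solve_ik(p,e); print(n,np.round(p),np.round(e,2),None if q is None else np.round(q,2))
for s in(1.45,-1.69):
    t("paddle",[548,-88,10],[np.pi,0,s]); t("view",[520,-100,140],[np.pi,0,s])
for n,M in(("x",RXP),("-x",RXN)):
    t("place "+n,R@[137,0,12]+o,tooleul(R@M)); t("placehi "+n,R@[137,0,90]+o,tooleul(R@M))
for k in(1,-1):
    M=Rn.from_euler("z",k*np.pi/2).as_matrix()@RXP
    t("sw %d"%k,R@[78,-58,18]+o,tooleul(R@M)); t("swhi %d"%k,R@[78,-58,130]+o,tooleul(R@M))
E
```

```text
chute origin [361.8 282.4  33.1]
hood top pred px [[145.0, 235.0], [171.0, 224.0], [165.0, 213.0], [138.0, 224.0]]
paddle [548 -88  10] [3.14 0.   1.45] [-0.29  0.58 -0.44  0.56  0.    1.4 ]
view [ 520 -100  140] [3.14 0.   1.45] [-0.33  0.37 -0.38  0.82  0.    1.36]
paddle [548 -88  10] [ 3.14  0.   -1.69] [-0.29  0.58 -0.44  0.56  0.   -1.74]
view [ 520 -100  140] [ 3.14  0.   -1.69] [-0.33  0.37 -0.38  0.82  0.   -1.78]
place x [465. 321. 115.] [ 3.14 -0.55  0.36] [ 0.52  0.22 -0.91 -0.1  -0.08 -3.01]
placehi x [427. 307. 181.] [ 3.14 -0.55  0.36] [ 0.54  0.02 -0.9   0.1  -0.09 -2.99]
place -x [465. 321. 115.] [ 3.14  0.55 -2.78] [ 0.52  0.22 -0.91 -0.1  -0.08  0.14]
placehi -x [427. 307. 181.] [ 3.14  0.55 -2.78] [ 0.54  0.02 -0.9   0.1  -0.09  0.15]
sw 1 [436. 248.  89.] [ 2.59 -0.    1.93] [ 0.38  0.18 -1.09 -0.25 -0.01  1.58]
swhi 1 [381. 228. 185.] [ 2.59 -0.    1.93] [ 0.38 -0.17 -1.06  0.13 -0.01  1.59]
sw -1 [436. 248.  89.] [-2.59  0.   -1.21] [ 0.38  0.18 -1.09 -0.25 -0.01 -1.56]
swhi -1 [381. 228. 185.] [-2.59  0.   -1.21] [ 0.38 -0.17 -1.06  0.13 -0.01 -1.55]
```

Run:
```python
from h import *
bot.movel([215,-330,260],max_speed=250)
bot.move_ptp([520,-100,140],[np.pi,0,1.45])
import pickle
c=cam("wrist");a=imaging.capture("wrist");cv2.imwrite("pics/w1.png",a);pickle.dump(c,open("w1.pkl","wb"))
print(bot.get_state()["t"],bot.get_state()["tcp_pos"])
R,_=chute([0,0,0],0.36);o=np.array([361.8,282.4,33.1]);e=tooleul(R@Z90@RXP)
bot.movel([400,-60,230],max_speed=250)
bot.grip(0.5)
bot.move_ptp(R@[80,-50,110]+o,e)
c=cam("wrist");b=imaging.capture("wrist");cv2.imwrite("pics/w2.png",b);pickle.dump(c,open("w2.pkl","wb"))
s=bot.get_state();print(s["t"],s["tcp_pos"],s["opening"])
cv2.imwrite("pics/w12.png",np.hstack([a[:,56:456],b[:,56:456]]))
print(blobs(a,(5,130,120),(20,255,255))[0][:3]);print(blobs(b,(172,120,70),(8,255,255))[0][:3])
```

```text
2.475 [ 519.93254885 -101.22096765  140.34260016]
4.95 [390.68755993 239.07422108 169.36715524] 0.4984706448758291
[(91, array([284.6, 170.3]), [281, 165, 9, 12]), (24, array([276.5, 190.3]), [274, 188, 6, 6])]
[(241, array([415.4, 234.5]), [403, 225, 37, 19]), (132, array([260., 208.]), [252, 202, 16, 13]), (69, array([491.2,  81.6]), [484, 77, 15, 12])]
```

View pics/w12.png

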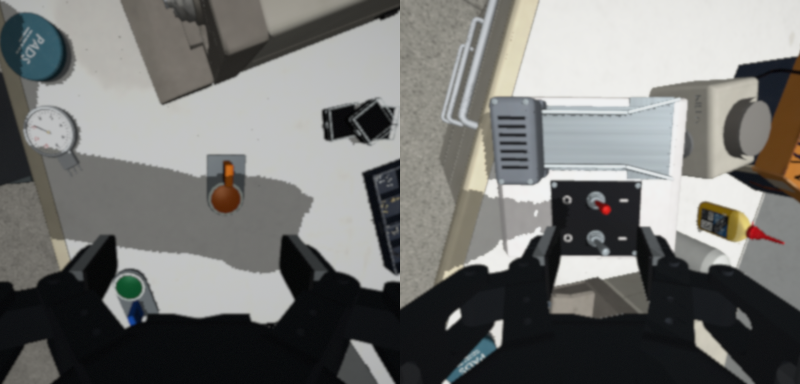

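Left (wrist 1): the paddle has its tab at (229,172), lens at (225,199), and plate tail corners at (207,154) and (245,154). Right (wrist 2): red tip at (606,209), hood at 493–543, and the chute channel between rails at v≈110–165. Next I'll overlay the predictions on a zoom.

Run:
```python
from h import *
import pickle
a=cv2.imread("pics/w1.png");b=cv2.imread("pics/w2.png");c1=pickle.load(open("w1.pkl","rb"));c2=pickle.load(open("w2.pkl","rb"))
R,o=chute([361.8,282.4,33.1],0.36)
B=cv2.resize(b[90:265,140:345],None,fx=2.4,fy=2.4,interpolation=cv2.INTER_CUBIC)
A=cv2.resize(a[145:225,255:310],None,fx=5,fy=5,interpolation=cv2.INTER_CUBIC)
pts=[(0,33,49),(0,-33,49),(34,-33,49),(34,33,49),(105,22,9),(105,-22,9),(146,34,9),(146,-34,9),(60,22,9),(60,-22,9),(87.6,-58,30.3),(87.6,-98,30.3),(78,-58,4)]
P=proj(c2,[R@p+o for p in pts]);
for p in P: cv2.circle(B,tuple(int(round(x)) for x in (p-[139.5,89.5])*2.4),2,(0,255,0),-1)
O=np.zeros((max(A.shape[0],B.shape[0]),A.shape[1]+B.shape[1],3),np.uint8);O[:B.shape[0],:B.shape[1]]=B;O[:A.shape[0],B.shape[1]:]=A
cv2.imwrite("pics/z1.png",O);print(O.shape,B.shape);print(P.round(1).tolist())
bl,m=blobs(a,(0,110,40),(14,255,255),(255,140,310,225));print(bl[:3])
# tab direction & lens
h=cv2.cvtColor(a,cv2.COLOR_BGR2HSV)
tab=blobs(a,(8,150,140),(20,255,255),(255,140,310,225));print("tab",tab[0][:3])
g=cv2.cvtColor(b,cv2.COLOR_BGR2GRAY).astype(int)
for u in(220,235,250,262): print(u,g[98:185,u].tolist())
```

```text
(420, 767, 3) (420, 492, 3)
[[140.2, 94.1], [149.8, 185.1], [194.0, 185.0], [188.4, 94.0], [282.9, 111.4], [281.6, 162.4], [331.8, 96.5], [326.2, 175.4], [230.4, 111.5], [231.6, 162.5], [262.7, 208.0], [262.4, 250.2], [251.8, 199.1]]
[(836, array([282.1, 191.8]), [268, 161, 28, 52])]
tab [(73, array([284.9, 170. ]), [282, 165, 7, 11])]
220 [225, 237, 240, 241, 241, 240, 234, 215, 190, 180, 181, 190, 212, 223, 210, 169, 137, 142, 160, 171, 174, 176, 178, 180, 181, 180, 178, 177, 178, 179, 179, 177, 176, 174, 171, 170, 172, 175, 177, 177, 177, 177, 176, 175, 174, 174, 174, 175, 175, 174, 173, 172, 172, 173, 173, 174, 174, 175, 176, 176, 175, 175, 175, 175, 168, 154, 173, 211, 219, 201, 182, 179, 195, 225, 238, 241, 241, 241, 241, 240, 234, 206, 142, 76, 39, 32, 32]
235 [227, 237, 240, 241, 241, 240, 235, 220, 194, 183, 181, 186, 203, 219, 213, 176, 141, 144, 163, 174, 177, 179, 181, 183, 184, 183, 182, 180, 181, 182, 182, 181, 178, 176, 173, 172, 174, 176, 178, 179, 179, 177, 177, 176, 175, 174, 174, 175, 176, 176, 174, 173, 173, 174, 173, 174, 175, 176, 178, 177, 176, 175, 175, 175, 1
[... 282 characters left out ...]
9, 177, 176, 177, 179, 181, 182, 181, 180, 179, 177, 176, 176, 175, 175, 176, 176, 176, 174, 173, 174, 174, 174, 176, 178, 179, 179, 177, 176, 175, 175, 169, 155, 163, 202, 217, 200, 182, 179, 195, 225, 238, 241, 242, 242, 242, 242, 240, 227, 171, 93, 45, 33, 34]
262 [221, 233, 239, 241, 241, 241, 240, 233, 214, 193, 187, 186, 197, 218, 221, 195, 157, 151, 168, 179, 183, 186, 187, 188, 190, 189, 188, 186, 186, 187, 188, 185, 184, 182, 180, 178, 179, 182, 184, 184, 184, 184, 182, 180, 178, 178, 177, 176, 177, 177, 177, 175, 174, 174, 173, 174, 175, 177, 179, 179, 178, 177, 176, 175, 169, 155, 163, 203, 223, 216, 196, 184, 197, 226, 239, 241, 242, 242, 242, 242, 240, 228, 176, 102, 51, 36, 33]
```

View pics/z1.png

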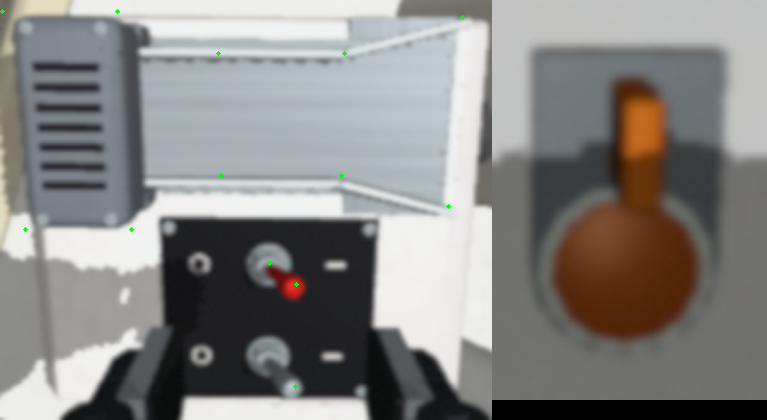

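The frame matches to about 1–2 mm: bushing observed at (252,199), predicted (252,199); rails need about −1.2 mm in chute y. Now I'll straddle the red bat and flip it off.

```bash
cat >> h.py <<'E'
R,o=chute([361.8,282.4,33.1],0.36); ESW=tooleul(R@Z90@RXP)
C=lambda x,y,z: R@np.array([x,y,z],float)+o
def flip(d): # d=-1 off, +1 on ; starts and ends at z=80
    bot.movel(C(78,-58,80),rot=ESW,max_speed=150); bot.movel(C(78,-58,13),max_speed=80)
    bot.movel(C(78+22*d,-58,13),max_speed=50); print("force",bot.get_state()["contact_force"].round(1))
    bot.movel(C(78,-58,13),max_speed=100); bot.movel(C(78,-58,100),max_speed=150)
E
python3 - <<'E'
from h import *
import pickle
flip(-1)
c=cam("wrist");pickle.dump(c,open("w3.pkl","wb"));b=imaging.capture("wrist");cv2.imwrite("pics/w3.png",b)
print(bot.get_state()["t"]);print(blobs(b,(172,120,70),(8,255,255),(200,150,310,270))[0][:3])
print(proj(c,[C(87.6,-58,30.3),C(68.4,-58,30.3),C(87.6,-98,30.3)]))
# paddle from w1
c1=pickle.load(open("w1.pkl","rb"))
lens=onz(c1,(255+624/5-492/5-.0+0,145+268/5),10)
f=lambda u,v,z:onz(c1,(255+(u-492)/5,145+v/5),z)
TL,TR=f(533,48,6),f(724,48,6);L=f(626,270,11);T=f(645,128,36)
print("tail mid",((TL+TR)/2).round(1),"w",np.linalg.norm(TR-TL),"lens",L.round(1),"tabtop",T.round(1))
e=(TL-TR);print("yaw from tail edge",np.arctan2(e[1],e[0]),np.arctan2(-e[1],-e[0]))
for z in(f(643,98,36),f(643,160,36)):print(z.round(1))
E
```

```text
force [ 1.9 -0.3  2.2]
8.0333
[(153, array([247.2, 203. ]), [240, 196, 17, 15])]
[[267.66584425 203.2798472 ]
 [244.13579414 203.28967605]
 [267.07554957 247.89655126]]
tail mid [551.6 -73.6   6. ] w 38.71614342365399 lens [ 546.2 -118.8   11. ] tabtop [550.6 -84.3  36. ]
yaw from tail edge 3.018184159721019 -0.12340849386877456
[550.7 -78.7  36. ]
[549.6 -90.3  36. ]
```

The toggle is off: the red blob is at u=247, predicted 244 for off and 268 for on. The paddle is at about (547.7,−106.2) with yaw 1.45. Now I'll pick it.

Run:
```python
from h import *
G=[np.pi,0,1.45-np.pi]; p=np.array([549.8,-89.3,0])
bot.move_ptp([420,-70,240],G)
bot.movel(p+[0,0,110],max_speed=250); 
hit=bot.movel(p+[0,0,11],max_speed=100,threshold=12)
bot.grip(0.0,effort=40)
s=bot.get_state();print(s["t"],hit,s["tcp_pos"],s["opening"],s["gripper_force"])
bot.movel(p+[0,0,60],max_speed=120)
b=imaging.capture("wrist");cv2.imwrite("pics/w4.png",b[:,56:456]);s=bot.get_state();print(s["opening"],s["gripper_force"])
```

```text
13.3 False [550.31729213 -89.44608482  11.57886181] 0.08428038462044177 39.64008450508118
0.08499347800675468 38.9998322725296
```

View pics/w4.png

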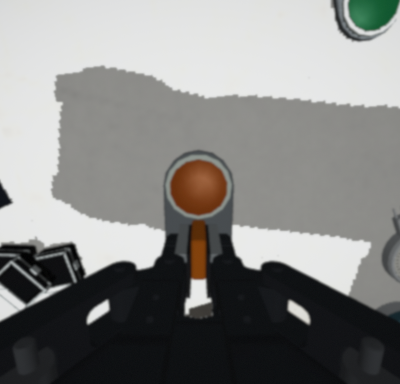

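The paddle is held squarely, with the nose and lens at (198,187) and centred between the fingers. Now I'll carry it to hover above the chute and check alignment there.

Run:
```python
from h import *
import pickle
G=[np.pi,0,1.45-np.pi]; E=tooleul(R@RXN)
bot.movel([548,-90,130],max_speed=200)
bot.movel([420,-70,240],max_speed=250)
bot.move_ptp(C(135,-1.2,90),E)
bot.movel(C(135,-1.2,42),max_speed=120)
c=cam("wrist");pickle.dump(c,open("w5.pkl","wb"));b=imaging.capture("wrist");cv2.imwrite("pics/w5.png",b)
s=bot.get_state();print(s["t"],s["opening"],(R.T@(s["tcp_pos"]-o)).round(1))
P=[(60,22,9),(60,-22,9),(105,22,9),(105,-22,9),(34,33,49),(34,-33,49),(146,34,9)]
pp=proj(c,[C(*q) for q in P]);print(pp.round(1).tolist())
z=cv2.resize(b[60:300,130:380],None,fx=2.4,fy=2.4,interpolation=cv2.INTER_CUBIC)
for q in pp: cv2.circle(z,tuple(int(round(x)) for x in (q-[129.5,59.5])*2.4),2,(0,255,0),-1)
cv2.imwrite("pics/z5.png",z)
```

```text
17.5333 0.08541599845402846 [135.2  -1.4  42.2]
[[292.3, 106.4], [220.7, 106.4], [289.8, 178.1], [223.0, 178.1], [331.0, 41.5], [183.4, 41.8], [305.1, 235.6]]
```

View pics/z5.png

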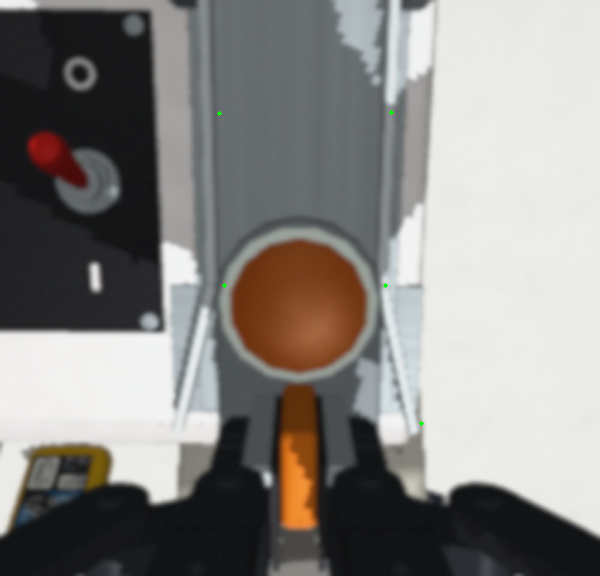

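Hovering, the lens centre is at u=299 and the rail mid-line at about 298–300, so it's aligned within about 0.5 mm and the lamp is off. Next I'll lower to contact and release.

Run:
```python
from h import *
loc=lambda:(R.T@(bot.get_state()["tcp_pos"]-o)).round(1)
bot.movel(C(135,-1.3,18),max_speed=80)
hit=bot.movel(C(135,-1.3,8),max_speed=15,threshold=4)
s=bot.get_state();print(hit,loc(),s["contact_force"].round(1))
bot.grip(0.35); bot.dwell(0.7)
bot.movel(C(135,-1.3,70),max_speed=150)
b=imaging.capture("wrist");cv2.imwrite("pics/w6.png",b)
print(bot.get_state()["t"]);cv2.imwrite("pics/z6.png",cv2.resize(b[40:300,130:380],None,fx=2,fy=2))
```

```text
True [135.3  -1.2  12.3] [-1.3 -0.6  3.8]
20.0833
```

View pics/z6.png

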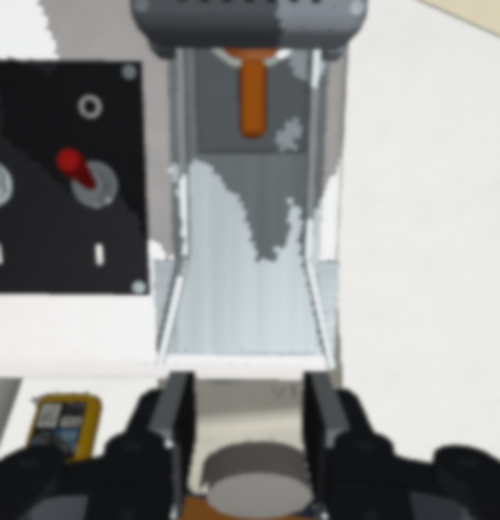

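The paddle slid under the hood; its tail edge is at z6 (250,153). Next I'll compute its rest position, flip the lamp on, and look.

Run:
```python
from h import *
c=cam("wrist")
p,d=ray(c,130+250/2,40+153/2); n=R[:,2]; q=p+d*((o+n*6-p)@n)/(d@n); print("tail chute",(R.T@(q-o)).round(1))
bot.movel(C(135,-1.3,120),max_speed=200)
bot.move_ptp(C(78,-58,110),ESW); bot.grip(0.5)
flip(+1)
bot.movel(C(80,-50,110),max_speed=150)
b=imaging.capture("wrist");cv2.imwrite("pics/w7.png",b)
t=imaging.capture("top");cv2.imwrite("pics/t7.png",t)
c=cam("wrist");print(proj(c,[C(87.6,-58,30.3),C(68.4,-58,30.3),C(87.6,-98,30.3)]).round(1).tolist())
print(blobs(b,(172,120,70),(8,255,255),(200,150,310,270))[0][:3])
s=bot.get_state();print(s["t"],s["contact_force"])
cv2.imwrite("pics/z7.png",cv2.resize(b[80:270,130:350],None,fx=2.5,fy=2.5))
```

```text
tail chute [65.9 -0.6  6. ]
force [-1.1  0.1  0.1]
[[264.6, 208.6], [242.2, 208.6], [264.1, 251.0]]
[(134, array([260.9, 208.9]), [253, 202, 16, 14])]
25.4417 [ 0.36191695  0.26812082 -0.14001774]
```

View pics/z7.png

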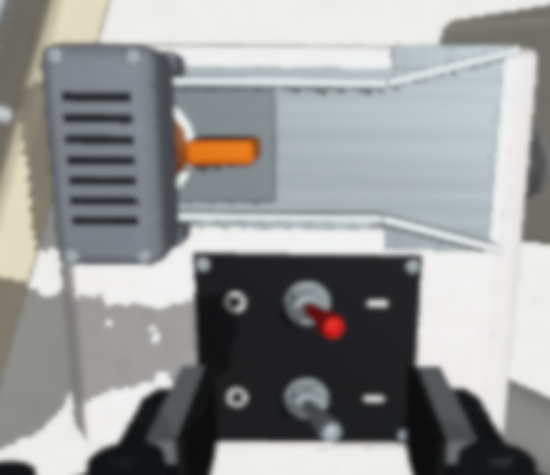

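Lamp on (red tip towards the bar), fan still on, and the paddle's tail at chute x = 65.9 mm, where 66 means it rests at the stop. The gripper is clear, so I'll hand in.

```bash
python3 -c "
from h import *
bot.movel(C(80,-50,140),max_speed=150); print(bot.sign_off())"
```

```text
the job is handed in; nothing more can be done
None
```

The job is handed in: I flipped the lamp off, slid the brown paddle nose first down to the stop under the hood, and flipped the lamp back on, leaving the fan on and the green paddle untouched, at about 26 s of the 56 s allowed.

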